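# Set the tube rotator's flat upwards

### The job

Two tube rotators stand on the bench; one has a plain round spindle, the other a spindle with a milled flat. Turn the spindle that has the flat until the flat faces straight up, ready for the clip bar to be screwed on, and let go of it. Leave the plain round spindle as it is.

Things in the scene. Friction and masses are not known exactly. Their poses are not given: they have to be found in the camera images.
- flat_spindle (a joint): angle of the steel spindle that has a flat, in rad: 0 = flat facing straight up; positive = flat leans towards the rotator's own -x side (the side nearest the robot). At the start it leans 0.5 to 0.8 rad to that side. It turns freely both ways to 3 rad, with a light friction of about 0.06 N m, and stays where it is left.
- flat_spindle_mid (a point): middle of the flatted spindle, on its axis, 100 mm above the table: level steel bar, 32 mm diameter, 124 mm long between 40 mm collars (18 mm long). A flat 23 mm wide, 11 mm from the axis, runs all along it, with a dark screw hole 45 mm either side of the middle. Axes turn with it: y along the bar, away from the motor housing; z is the outward normal of the flat
- round_spindle (a joint): angle of the other rotator's spindle, in rad, 0 at the start; to be left alone.
- round_spindle_mid (a point): middle of the other spindle, same sizes, but round all over. Both rotators alike: fixed, yawed up to 0.3 rad; white motor housing (85 mm along y, 110 mm across, top 142 mm above the table) begins 81 mm from the middle on the -y side, grey end post (50 mm wide, top 130 mm) 81 mm on the +y side; only a 12 mm thick, 120 mm wide base plate below

How it is judged:
By the outcome, as a careful person would: the job done as asked, in the order asked, and still so for the second after the job is handed in, with the robot touching nothing.
It also fails if it takes over 32 s, if anything falls off the work surface, if the arm or the gripper's body presses on something with over 40 N, if the wrist force passes 120 N, or if a joint passes its speed limit or range.

### The arm

A 6-joint arm with a two-finger parallel gripper is mounted at the origin on the work surface. World frame = base frame: x ahead of the robot, y to its left, z up, the work surface at z = 0. Lengths are in mm, angles in rad, forces in N, time in s.
With the tool pointing down it reaches from about 250 to 800 mm from the base axis. Payload 8.5 kg.
Tool frame: the origin (TCP) lies midway between the tips of the shut fingers; the grasp point (between the pads) lies 19 mm behind it; z points along the fingers, y is the line along which they close (so a half turn about z gives the same grasp; the last joint's range is limited). The gripper opens to 85 mm and grips with 20 to 120 N. Pads are 22 mm wide; open, the fingers measure 114 mm over their backs; the gripper's body (76 mm by 85 mm) begins 54 mm behind the grasp point. The pads swing forward as they close: fully open they stand 13 mm farther back than shut.
Start: joints at [1.13, 0.238, -0.013, 1.319, 0, 1.571], TCP at [223.978, 474.777, 231.276] pointing down, gripper open.
Joint ranges: [-2.66, 2.66], [-1.03, 1.9], [-1.14, 1.46], [-1.82, 2.27], [-1.45, 1.34], [-3.14, 3.14]. Speed limits (rad/s): [2.22, 2.22, 2.79, 3.14, 3.14, 3.14].

### API

Orientations are given as a unit quaternion [w, x, y, z].
In Python, from station import bot gives the robot as it stands.
- The arm moves only by the tool send_rows, never from a script. Its argument "series" is a list of rows, each a list of 7 numbers: the gripper's target within -1 to 1 (fully open at 1, half-way at 0, shut at -1), then the shift along the tool's x, y, z each as a share of 0.02 m, from -1 to 1, then the turn, a rotation vector about the tool's x, y, z each as a share of 0.15 rad, from -1 to 1. A call has 1 to 20 rows; each row shifts and turns the commanded pose from where the row before left it, along the tool's axes as they then stand; what a row does not reach is not made up. A row lasts 1/10 s, in which the tool goes at most 50 mm and 8.59 degrees, less where a joint would pass 70% of its speed; a pose out of reach is approached as far as the arm can. A call with a number of a shift or a turn outside -1 to 1 is refused whole. A call with a gripper value outside its range is refused whole. The fingers move at their own pace and stop on an object; the grip force is fixed at half the most. Time passes only in rows, so rows that do not move let the fingers close. It gives the time, the measured TCP pose, the force, the opening and the grip force at its end, in the units of the state.
- bot.state(): the state, without advancing time (a new reading comes with each control period).
- bot.snapshot(name): name is "scene" or "side" or "wrist"; returns a dict with "image" (480x640x3 uint8, blue, green, red), "mtx" (3x3 intrinsics, pixels), "k1" (the pictures are not rectified: a ray, as slopes to the right and down, at radius r is drawn at 1 + k1 r^2 times it, then the intrinsics apply), "world_to_cam" (4x4, takes a point from world to camera coordinates); the wrist camera has in their place "hand_eye" (4x4, takes a point from camera to tool coordinates, whose origin is the TCP and whose axes are the flange's). Camera axes: x right, y up, looking along -z (the intrinsics and any distortion apply to the point x, -y, -z); pixel columns grow to the right and rows downward; lengths in mm; the calibration is good to about 2 mm. A picture is of the moment at which its call begins: read the wrist's pose just before it. There is no depth.
- bot.hand_in(): hands the job in; it is judged then, once.
The state is a dict: "time": time; "qpos": joint angles; "joint_velocities": joint speeds; "tau": joint torques, N m; "ee_pos": TCP position; "eef_rot": TCP orientation; "contact_force": force on the tool from outside, world axes, zero at the start; "moment": the same for the moment, N m; "finger_gap": opening from 0.0 (shut) to 1.0 (fully open); "finger_force": force on a finger pad.
Only numpy, scipy, OpenCV 4.12 (cv2) and the standard library are available. Lean on these libraries where they do the work, as an engineer would, in place of code of your own. Each camera call takes 0.05 s, during which the arm holds its last target. There are 200 camera calls.

## Working session

There is one attempt and no reset: what is moved stays moved. The work goes in short steps, Python scripts to look and compute and a tool call to move; the robot and the scene stay as the last step left them, time stands still between calls to the robot, and variables do not carry over. Pictures are saved under pics/ and viewed, at most 10 in all, crops included, and the job is handed in when it is done.

Besides the shell and the picture viewer there is one more tool, called as a command line: name --pt "numbers of a row" for each row, then --argument value for the rest. send_rows: Moves the arm, as the interface text tells. Its arguments: {"type":"object","properties":{"series":{"type":"array"}},"required":["series"]}

```bash
mkdir -p pics; python3 - <<'E'
from station import bot
import cv2,numpy as np
np.set_printoptions(precision=4,suppress=True)
ims=[]
for n in("scene","side"):
    s=bot.snapshot(n);cv2.imwrite(f"pics/{n}0.png",s["image"]);print(n,s["mtx"].tolist(),s["k1"],np.array(s["world_to_cam"]).round(4).tolist())
print(bot.state())
E
```

```text
scene [[503.44776997594215, 0.0, 329.67816162117913], [0.0, 503.44776997594215, 239.79223962383034], [0.0, 0.0, 1.0]] -0.13134589471527353 [[0.5826, 0.8126, 0.0155, -336.1001], [-0.6366, 0.4444, 0.6303, 257.5725], [0.5053, -0.3771, 0.7762, -1106.2435], [0.0, 0.0, 0.0, 1.0]]
side [[462.7409942035442, 0.0, 327.4503488489795], [0.0, 462.7409942035442, 239.97549862981052], [0.0, 0.0, 1.0]] -0.05275682475308421 [[0.9262, -0.3765, -0.0202, -482.6997], [0.2709, 0.6273, 0.7302, -241.2994], [-0.2623, -0.6817, 0.683, -708.5272], [0.0, 0.0, 0.0, 1.0]]
{'time': 0.1, 'qpos': array([ 1.13  ,  0.2387, -0.0142,  1.3192, -0.    ,  1.5708]), 'joint_velocities': array([ 0.0007,  0.0002,  0.0021,  0.0009,  0.0007, -0.0004]), 'tau': array([ -0.0003, -53.9721,  34.6999,   0.0134,  -0.    ,   0.    ]), 'ee_pos': array([223.8526, 474.4697, 230.7456]), 'eef_rot': array([-0.0001,  0.2186,  0.9758, -0.0006]), 'contact_force': array([-0.0197,  0.4955, -0.0765]), 'moment': array([ 0.0066, -0.011 ,  0.0155]), 'finger_force': 0.0, 'finger_gap': 0.9964875240505808}
```

View pics/scene0.png

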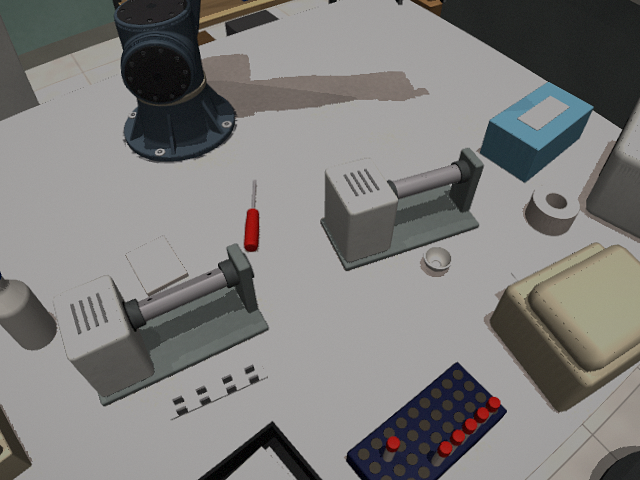

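View pics/side0.png

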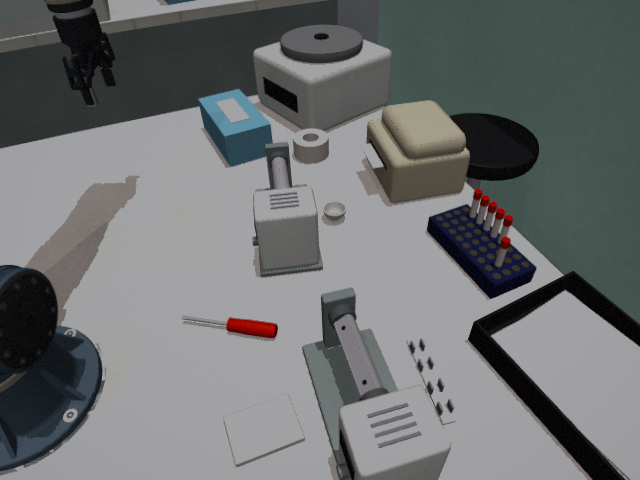

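```bash
python3 - <<'E'
import cv2,numpy as np
a=cv2.imread("pics/scene0.png")[230:340,110:270];b=cv2.imread("pics/side0.png")[280:410,310:430]
a=cv2.resize(a,None,fx=2.5*1.0,fy=2.5,interpolation=cv2.INTER_CUBIC)
b=cv2.resize(b,None,fx=3,fy=3,interpolation=cv2.INTER_CUBIC)
c=np.zeros((400,780,3),np.uint8);c[:275,:400]=a;c[:390,410:770]=b
cv2.imwrite("pics/crop0.png",c)
E
```

```text
(no output)
```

View pics/crop0.png

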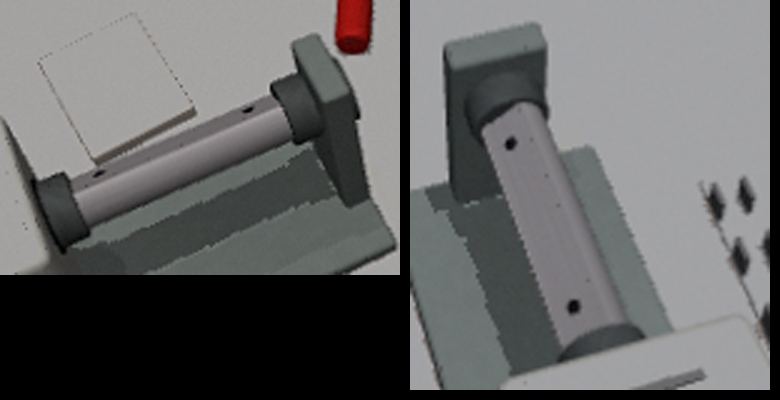

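```bash
cat > h.py <<'E'
import numpy as np,cv2
from scipy.spatial.transform import Rotation as R
np.set_printoptions(precision=3,suppress=True)
def rot(q): return R.from_quat(np.roll(q,-1))
def ray(s,uv,T=None):
    """world origin, unit dirs for pixels; T = cam->world for wrist"""
    M=s["mtx"];p=(np.atleast_2d(uv)-[M[0][2],M[1][2]])/[M[0][0],M[1][1]]
    q=p.copy()
    for _ in range(30): q=p/(1+s["k1"]*(q**2).sum(1,keepdims=True))
    d=np.c_[q[:,0],-q[:,1],-np.ones(len(q))]
    T=np.linalg.inv(np.array(s["world_to_cam"])) if T is None else T
    d=d@T[:3,:3].T
    return T[:3,3],d/np.linalg.norm(d,axis=1,keepdims=True)
def onplane(s,uv,z,T=None):
    o,d=ray(s,uv,T); return o+d*((z-o[2])/d[:,2])[:,None]
def tri(o1,d1,o2,d2):
    A=np.c_[d1,-d2];t=np.linalg.lstsq(A,o2-o1,rcond=None)[0]
    a,b=o1+d1*t[0],o2+d2*t[1];return (a+b)/2,np.linalg.norm(a-b)
E
python3 - <<'E'
from station import bot
from h import *
def dark(im,u,v,r=4):
    g=cv2.cvtColor(im,cv2.COLOR_BGR2GRAY).astype(float)
    u,v=int(round(u)),int(round(v));w=g[v-r:v+r+1,u-r:u+r+1]
    m=np.clip(np.median(w)-25-w,0,None);Y,X=np.mgrid[v-r:v+r+1,u-r:u+r+1]
    return np.array([(m*X).sum(),(m*Y).sum()])/m.sum()
A=bot.snapshot("scene");B=bot.snapshot("side")
pa=[dark(A["image"],149.2,299.2,3),dark(A["image"],209.2,273.2,3)]
pb=[dark(B["image"],364.3,382.3),dark(B["image"],343.3,327.7)]
print(pa,pb)
oa,da=ray(A,pa);ob,db=ray(B,pb)
P=[]
for i in range(2):
    x,g=tri(oa,da[i],ob,db[i]);P.append(x);print(x,g)
d=P[1]-P[0];print(np.linalg.norm(d),d,"mid",(P[0]+P[1])/2)
s=bot.snapshot("wrist");print(s["hand_eye"],s["mtx"],s["k1"],oa,ob)
# post top corner heights: housing top of flat rotator for check
E
```

```text
[array([149.082, 299.   ]), array([208.847, 273.606])] [array([364.063, 381.774]), array([343.042, 327.502])]
[ 476.374 -240.647  110.326] 0.9984313970855232
[ 485.604 -151.051  110.099] 1.440084291111804
90.07052968541846 [ 9.231 89.596 -0.228] mid [ 480.989 -195.849  110.212]
[[   0.       0.946    0.324   84.393]
 [   1.       0.001   -0.001   -0.264]
 [  -0.002    0.324   -0.946 -144.491]
 [   0.       0.       0.       1.   ]] [[379.854   0.    319.557]
 [  0.    379.854 234.719]
 [  0.      0.      1.   ]] -0.04298013926829108 [ 918.743 -258.491  701.552] [ 326.609 -513.411  650.363]
```

```bash
python3 - <<'E'
from h import *
from scipy.optimize import fsolve
q=np.array([-.0001,.2186,.9758,-.0006]);n=40
r0=rot(q/np.linalg.norm(q))
def end(v):
    p=np.array([223.9,474.5,230.7]);r=r0
    for _ in range(n): p=p+r.apply([v[0]*20,v[1]*20,0]);r=r*R.from_rotvec([0,0,v[2]*.15])
    return p,r
def f(v):
    p,r=end(v);x=r.apply([1,0,0]);return [p[0]-414,p[1]+188,100*(np.arctan2(x[1],x[0])-np.arctan2(.9947,.1025))]
v=fsolve(f,[-.6,-.6,.2]);print(v,end(v)[0],end(v)[1].as_matrix())
E
```

```text
[-0.89  -0.227  0.205] [ 414.   -188.    231.36] [[ 0.103  0.995 -0.   ]
 [ 0.995 -0.103 -0.001]
 [-0.001 -0.    -1.   ]]
```

send_rows --pt "1 -0.89 -0.227 0 0 0 0.205" --pt "1 -0.89 -0.227 0 0 0 0.205" --pt "1 -0.89 -0.227 0 0 0 0.205" --pt "1 -0.89 -0.227 0 0 0 0.205" --pt "1 -0.89 -0.227 0 0 0 0.205" --pt "1 -0.89 -0.227 0 0 0 0.205" --pt "1 -0.89 -0.227 0 0 0 0.205" --pt "1 -0.89 -0.227 0 0 0 0.205" --pt "1 -0.89 -0.227 0 0 0 0.205" --pt "1 -0.89 -0.227 0 0 0 0.205" --pt "1 -0.89 -0.227 0 0 0 0.205" --pt "1 -0.89 -0.227 0 0 0 0.205" --pt "1 -0.89 -0.227 0 0 0 0.205" --pt "1 -0.89 -0.227 0 0 0 0.205" --pt "1 -0.89 -0.227 0 0 0 0.205" --pt "1 -0.89 -0.227 0 0 0 0.205" --pt "1 -0.89 -0.227 0 0 0 0.205" --pt "1 -0.89 -0.227 0 0 0 0.205" --pt "1 -0.89 -0.227 0 0 0 0.205" --pt "1 -0.89 -0.227 0 0 0 0.205"

```text
time: 2.25
ee_pos: [424.8, 173.2, 231.3]
eef_rot: [-0.0, 0.504, 0.864, -0.0]
contact_force: [0.4, -0.5, -0.5]
finger_gap: 1.003
finger_force: 0.0
```

send_rows --pt "1 -0.89 -0.227 0 0 0 0.205" --pt "1 -0.89 -0.227 0 0 0 0.205" --pt "1 -0.89 -0.227 0 0 0 0.205" --pt "1 -0.89 -0.227 0 0 0 0.205" --pt "1 -0.89 -0.227 0 0 0 0.205" --pt "1 -0.89 -0.227 0 0 0 0.205" --pt "1 -0.89 -0.227 0 0 0 0.205" --pt "1 -0.89 -0.227 0 0 0 0.205" --pt "1 -0.89 -0.227 0 0 0 0.205" --pt "1 -0.89 -0.227 0 0 0 0.205" --pt "1 -0.89 -0.227 0 0 0 0.205" --pt "1 -0.89 -0.227 0 0 0 0.205" --pt "1 -0.89 -0.227 0 0 0 0.205" --pt "1 -0.89 -0.227 0 0 0 0.205" --pt "1 -0.89 -0.227 0 0 0 0.205" --pt "1 -0.89 -0.227 0 0 0 0.205" --pt "1 -0.89 -0.227 0 0 0 0.205" --pt "1 -0.89 -0.227 0 0 0 0.205" --pt "1 -0.89 -0.227 0 0 0 0.205" --pt "1 -0.89 -0.227 0 0 0 0.205"

```text
time: 4.25
ee_pos: [414.6, -188.3, 231.3]
eef_rot: [-0.0, 0.742, 0.67, -0.0]
contact_force: [-0.2, 0.7, -1.1]
finger_gap: 1.002
finger_force: 0.0
```

send_rows --pt "1 0 0 0 -1 0 0" --pt "1 0 0 0 -1 0 0" --pt "1 0 0 0 -1 0 0" --pt "1 0 0 0 -1 0 0" --pt "1 0 0 0 0 0 0" --pt "1 0 0 0 0 0 0"

```text
time: 4.85
ee_pos: [414.2, -187.9, 231.7]
eef_rot: [0.219, 0.709, 0.641, 0.197]
contact_force: [-0.1, 0.2, 0.0]
finger_gap: 0.999
finger_force: 0.0
```

```bash
python3 - <<'E'
from station import bot
from h import *
import pickle
st=bot.state();s=bot.snapshot("wrist");pickle.dump((st,s),open("w1.pkl","wb"))
cv2.imwrite("pics/w1.png",s["image"]);print(st["time"],st["ee_pos"],rot(st["eef_rot"]).as_matrix(),st["qpos"])
E
```

```text
4.85 [ 414.19  -187.874  231.697] [[ 0.101  0.822  0.56 ]
 [ 0.995 -0.083 -0.058]
 [-0.001  0.563 -0.826]] [-0.612 -0.256 -0.691  0.599  0.279  1.137]
```

View pics/w1.png

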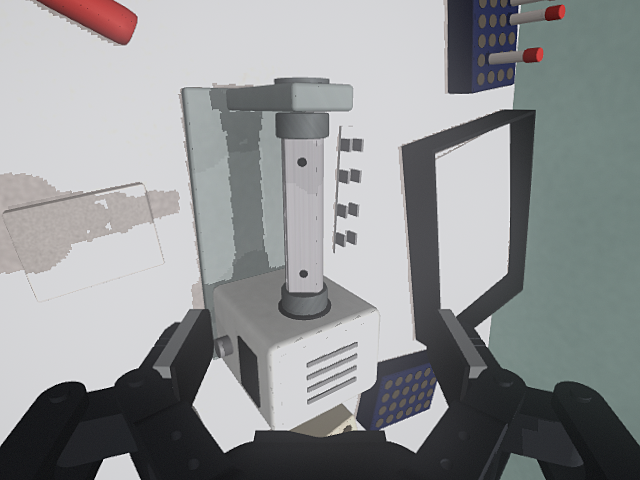

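```bash
python3 - <<'E'
import pickle
from h import *
st,s=pickle.load(open("w1.pkl","rb"))
c=s["image"][100:300,260:345];c=cv2.resize(c,None,fx=6,fy=3,interpolation=cv2.INTER_NEAREST)
cv2.imwrite("pics/w1c.png",cv2.convertScaleAbs(c,alpha=1.6,beta=-120))
g=cv2.cvtColor(s["image"],cv2.COLOR_BGR2GRAY)
for v in(180,200,220,240,255): print(v,g[v,278:334])
E
```

```text
180 [159 158 160 168 108 100 107 119 169 171 175 176 175 175 176 170 169 172
 175 174 173 173 175 174 171 171 173 174 175 174 170 172 174 173 171 175
 174 174 175 174 173 174 171 167 155 182 219 216 215 214 215 215 215 215
 216 216]
200 [161 161 163 163 171  97 116  99 140 188 182 187 184 184 185 184 177 182
 185 184 182 183 185 185 182 180 184 184 185 185 181 180 183 184 181 184
 184 184 186 184 181 181 178 174 162 180 219 216 215 215 214 215 215 215
 215 217]
220 [161 162 162 163 167 124 117 124 108 172 182 185 186 185 184 185 182 181
 184 185 182 181 182 185 183 182 183 185 185 186 183 180 181 183 181 184
 184 186 179 186 183 181 178 173 161 179 219 216 215 215 215 215 215 215
 217 225]
240 [163 163 164 164 166 171 102 140 106 132 189 182 186 185 184 185 182 181
 185 184 183 182 181 186 184 182 182 185 186 186 183 181 182 183 183 185
 184 186 149 184 183 183 179 173 159 201 218 216 215 215 215 215 216 222
 180 161]
255 [164 164 164 164 165 169 144 112 154 108 176 180 185 185 184 183 182 181
 184 183 182 182 179 184 184 182 182 185 186 186 184 182 182 183 184 185
 183 182 185 183 182 182 177 172 157 197 218 216 215 215 214 215 215 215
 215 216]
```

View pics/w1c.png

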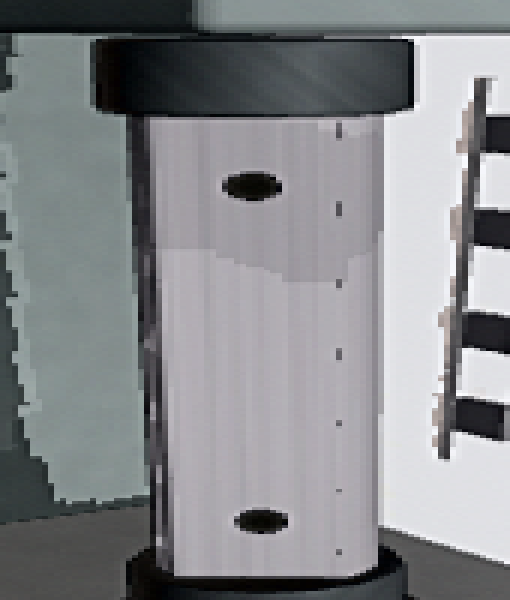

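```bash
cat > ang.py <<'E'
from h import *
from scipy.optimize import least_squares
def camT(st,s):
    T=np.eye(4);T[:3,:3]=rot(st["eef_rot"]).as_matrix();T[:3,3]=st["ee_pos"];return T@np.array(s["hand_eye"])
def solve(st,s,left,right,holes,fl,fr,ydir):
    """lists of pixels; section plane coords (bar x, z)"""
    T=camT(st,s);yb=np.array([*ydir,0])/np.hypot(*ydir);xb=np.cross(yb,[0,0,1])
    def a(px):
        o,d=ray(s,px,T);return np.array([o@xb,o[2]]),np.arctan2(d@xb,-d[:,2])
    o,L=a(left);_,Rr=a(right);_,H=a(holes);_,FL=a(fl);_,FR=a(fr)
    print("L",L,"R",Rr,"H",H,"FL",FL,"FR",FR)
    L,Rr=L.mean(),Rr.mean();m,h=(L+Rr)/2,(Rr-L)/2;D=16/np.sin(h)
    c=o+D*np.array([np.sin(m),-np.cos(m)]);print("axis by radius x,z",c)
    D=(o[1]-100)/np.cos(m);c=o+D*np.array([np.sin(m),-np.cos(m)]);print("axis by z=100",c, "xb",xb)
    def pr(r,ph): # ph lean towards -x
        p=c+r*np.array([-np.sin(ph),np.cos(ph)])-o;return np.arctan2(p[0],-p[1])
    from scipy.optimize import brentq
    g=np.linspace(m*0-0.3,1.2,1501)
    for n,A,r,off in(("hole",H,11,0),("FL",FL,15.92,.807),("FR",FR,15.92,-.807)):
        if len(A)==0: continue
        v=np.array([pr(r,t+off) for t in g])-A.mean();i=np.nonzero(np.diff(np.sign(v)))[0];print(n,g[i])
E
python3 - <<'E'
import pickle
from ang import *
st,s=pickle.load(open("w1.pkl","rb"))
T=camT(st,s);h=np.array([[302,162],[303.4,274]])
o,d=ray(s,h,T);P=o+d*((109-o[2])/d[:,2])[:,None];print(P,np.linalg.norm(P[1]-P[0]))
dd=P[0]-P[1];print("dir",dd[:2]/90)
for yd in ((9.231,89.6),dd[:2]):
  solve(st,s,[[281.9,180],[282.8,200],[283,220],[283.8,240],[284,255]],[[323.3,180],[323.3,200],[323.2,220],[322.7,240],[322.8,255]],h,
  [[285.9,180],[286.3,200],[286.7,220],[287.4,240],[287.7,255]],[[316.5,170],[316.5,195],[316.5,220],[316.5,242],[316.5,265]],yd)
E
```

```text
[[ 486.651 -151.403  109.   ]
 [ 477.129 -242.095  109.   ]] 91.19078078276145
dir [0.106 1.008]
L [0.5   0.501 0.499 0.5   0.499] R [0.609 0.61  0.61  0.608 0.609] H [0.554 0.553] FL [0.51 0.51 0.51 0.51 0.51] FR [0.591 0.591 0.591 0.591 0.591]
axis by radius x,z [503.999 102.388]
axis by z=100 [505.478 100.   ] xb [ 0.995 -0.102  0.   ]
hole [0.584]
FL [0.678]
FR [0.649]
L [0.5   0.501 0.5   0.501 0.5  ] R [0.61  0.61  0.61  0.609 0.609] H [0.554 0.554] FL [0.511 0.51  0.51  0.511 0.51 ] FR [0.592 0.592 0.592 0.592 0.592]
axis by radius x,z [504.283 102.393]
axis by z=100 [505.767 100.   ] xb [ 0.995 -0.104  0.   ]
hole [0.584]
FL [0.678]
FR [0.649]
```

send_rows --pt "1 -0.08 -0.95 0 -0.29 0 0" --pt "1 0 0 1 0 0 0" --pt "1 0 0 1 0 0 0" --pt "1 0 0 1 0 0 0" --pt "1 0 0 1 0 0 0" --pt "1 0 0 1 0 0 0" --pt "1 0 0 1 0 0 0" --pt "1 0 0 0.8 0 0 0" --pt "1 0 0 0.7 0 0 0" --pt "1 0 0 0.5 0 0 0" --pt "1 0 0 0.5 0 0 0" --pt "1 0 0 0 0 0 0" --pt "1 0 0 0 0 0 0"

```text
time: 6.2
ee_pos: [502.5, -198.4, 84.8]
eef_rot: [0.234, 0.703, 0.637, 0.212]
contact_force: [-0.4, 0.2, -0.7]
finger_gap: 1.002
finger_force: 0.0
```

```bash
python3 - <<'E'
from station import bot
from h import *
st=bot.state();r=rot(st["eef_rot"]);d=np.array([487.6,-197.0,100.5])-st["ee_pos"];print(r.inv().apply(d),r.as_matrix()[:,2],st["contact_force"],st["qpos"])
E
```

```text
[ -0.131  -2.597 -21.575] [ 0.596 -0.06  -0.8  ] [-0.425  0.209 -0.688] [-0.513  0.094 -0.908 -0.032  0.243  1.232]
```

send_rows --pt "1 0 -0.13 0 0 0 0" --pt "0 0 0 0 0 0 0" --pt "-0.1 0 0 0 0 0 0" --pt "-0.2 0 0 0 0 0 0" --pt "-0.3 0 0 0 0 0 0" --pt "-0.4 0 0 0 0 0 0" --pt "-0.5 0 0 0 0 0 0" --pt "-1 0 0 0 0 0 0"

```text
time: 7.0
ee_pos: [499.3, -197.9, 84.2]
eef_rot: [0.235, 0.703, 0.636, 0.213]
contact_force: [-3.6, 2.1, 8.1]
finger_gap: 0.359
finger_force: 58.6
```

send_rows --pt "-1 0 -0.069 -0.002 0.427 0 0" --pt "-1 0 -0.069 -0.002 0.427 0 0" --pt "-1 0 -0.069 -0.002 0.427 0 0" --pt "-1 0 -0.069 -0.002 0.427 0 0"

```text
time: 7.4
ee_pos: [494.8, -197.4, 81.8]
eef_rot: [0.143, 0.728, 0.658, 0.129]
contact_force: [8.3, -1.5, -7.7]
finger_gap: 0.357
finger_force: 63.7
```

send_rows --pt "-1 0 -0.069 -0.002 0.427 0 0" --pt "-1 0 -0.069 -0.002 0.427 0 0" --pt "-1 0 -0.069 -0.002 0.427 0 0" --pt "-1 0 -0.069 -0.002 0.427 0 0" --pt "-1 0 -0.069 -0.002 0.427 0 0" --pt "-1 0 -0.069 -0.002 0.427 0 0" --pt "-1 0 0 0 0 0 0" --pt "-1 0 0 0 0 0 0"

```text
time: 8.2
ee_pos: [487.5, -196.7, 80.2]
eef_rot: [0.002, 0.741, 0.671, 0.002]
contact_force: [0.7, 1.6, 13.0]
finger_gap: 0.359
finger_force: 66.5
```

```bash
python3 - <<'E'
from station import bot
from h import *
import pickle
st=bot.state();s=bot.snapshot("wrist");pickle.dump((st,s),open("w2.pkl","wb"))
print(st["ee_pos"],rot(st["eef_rot"]).as_matrix()[:,2],st["contact_force"],st["moment"])
c=s["image"][90:310,240:360];c=cv2.resize(c,None,fx=5,fy=2.6,interpolation=cv2.INTER_NEAREST)
cv2.imwrite("pics/w2c.png",cv2.convertScaleAbs(c,alpha=1.6,beta=-120))
E
```

```text
[ 487.527 -196.724   80.239] [ 0.006 -0.001 -1.   ] [ 0.663  1.615 12.951] [ 0.331 -0.029  0.022]
```

View pics/w2c.png

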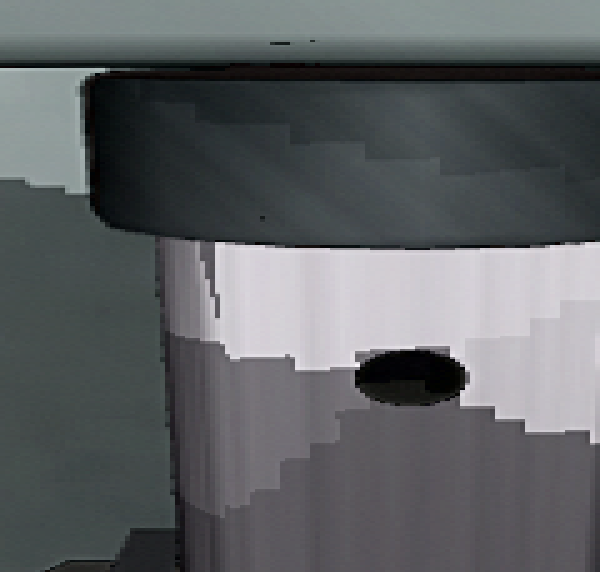

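send_rows --pt "-0.2 0 0 0 0 0 0" --pt "0 0 0 0 0 0 0" --pt "0.5 0 0 0 0 0 0" --pt "1 0 0 0 0 0 0" --pt "1 0 0 0 0 0 0" --pt "1 0 0 0 0 0 0" --pt "1 0 0 -0.5 0 0 0" --pt "1 0 0 -1 0 0 0" --pt "1 0 0 -1 0 0 0" --pt "1 0 0 -1 0 0 0" --pt "1 0 0 -1 0 0 0" --pt "1 0 0 -0.5 0 0 0" --pt "1 0 0 0 0 0 0" --pt "1 0 0 0 0 0 0" --pt "1 0 0 0 0 0 0"

```text
time: 9.75
ee_pos: [485.0, -196.1, 177.7]
eef_rot: [0.0, 0.742, 0.671, 0.001]
contact_force: [0.3, -0.1, -0.0]
finger_gap: 1.001
finger_force: 0.0
```

```bash
python3 - <<'E'
from station import bot
from h import *
import pickle
st=bot.state();s=bot.snapshot("wrist");pickle.dump((st,s),open("w3.pkl","wb"))
print(st["ee_pos"],rot(st["eef_rot"]).as_matrix()[:,2],st["contact_force"])
c=s["image"][90:310,260:380];c=cv2.resize(c,None,fx=5,fy=2.6,interpolation=cv2.INTER_NEAREST)
cv2.imwrite("pics/w3c.png",cv2.convertScaleAbs(c,alpha=1.6,beta=-100))
g=cv2.cvtColor(s["image"],cv2.COLOR_BGR2GRAY)
for v in(160,180,200,220,240): print(v,g[v,280:360])
E
```

```text
[ 484.951 -196.089  177.717] [ 0.001  0.    -1.   ] [ 0.29  -0.081 -0.036]
160 [110 109 109 110 109 108 108 108 109 109 109 109 109 111 112 113  95  98
 117 130 130 134 162 110 195 190 193 194 194 193 193 194 193 191 185 188
 190 194 193 192 192 191 192 192 191 191 189 190 190 191 192 193 192 190
 188 192 192 192 191 190 192 194 191 192 194 193 197 177 148 129 123 108
 130 154 152 152 151 151 150 151]
180 [108 108 108 109 107 108 108 107 107 108 107 108 108 109 109 111  99  79
  91  96  98  94 149 174 190 183 184 186 185 183 185 183 182 188 185 187
 191 184 194 128  62  66  71  69  70  70  69  70  70  67  60  85 193 181
 180 181 182 182 179 180 185 182 182 184 184 183 183 155 128 122 113 107
 155 152 151 151 150 151 150 151]
200 [108 108 108 109 109 109 107 109 108 108 109 108 107 108 108 108 111  83
  85  96  99 102 100 111 117 115 117 122 121 118 120 120 119 117 113 116
 116 119 118 119 118 117 118 120 118 116 117 117 118 118 119 121 118 116
 116 119 119 118 117 119 119 117 108 191 184 186 166 137 124 119 109  95
 103 103 103 102 103 103 104 104]
220 [106 107 108 107 108 108 107 108 108 107 107 109 108 107 109 107 112  89
  78  97 101 104  96 108 114 115 115 120 118 119 119 118 132 129 127 115
 117 118 118 117 117 117 118 117 118 116 116 117 118 118 119 118 115 115
 117 118 119 116 116 116 130 129 127 124 142 190 156 129 125 114  94 103
 102 102 103 104 103 104 104 103]
240 [108 109 109 106 108 108 107 107 106 107 106 106 106 108 107 107 108  94
  81 102 111 114 105 116 124 128 126 130 131 130 128 129 129 127 124 126
 127 129 128 128 125 128 128 128 127 127 127 127 128 129 129 127 126 125
 125 128 128 126 128 130 129 129 129 129 131 119 103  96  89  73 157 151
 150 149 149 150 150 150 150 151]
```

View pics/w3c.png

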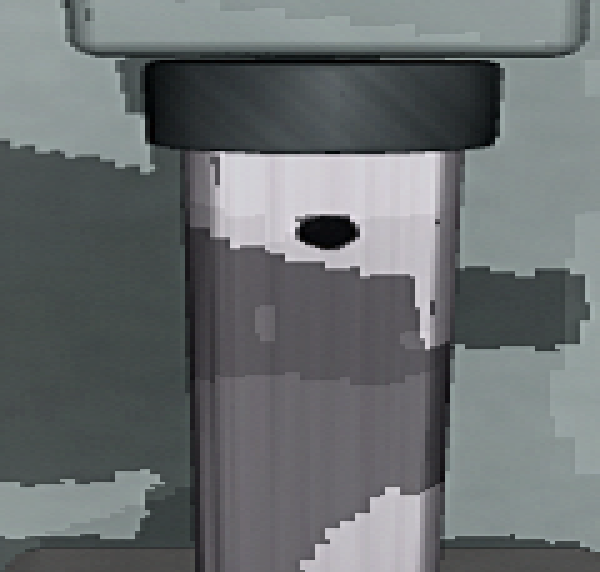

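```bash
python3 - <<'E'
import pickle
from ang import *
st,s=pickle.load(open("w3.pkl","rb"))
g=255-cv2.cvtColor(s["image"],cv2.COLOR_BGR2GRAY)[168:192,312:338].astype(float);g=np.clip(g-150,0,None);Y,X=np.mgrid[168:192,312:338]
h=[(g*X).sum()/g.sum(),(g*Y).sum()/g.sum()];print(h)
solve(st,s,[[295.5,160],[295.6,180],[296.5,200],[296.5,220],[296.6,240]],[[351.9,160],[351.5,180],[350.8,200],[350.3,220],[349.5,240]],[h],[[302,160],[302,180],[302.5,200],[302.5,220],[302.5,240]],[[346.7,160],[346.6,180],[345.8,200],[345.4,220],[344.7,240]],(.104,.9946))
E
```

```text
[np.float64(325.1136255359695), np.float64(178.66079085278704)]
L [-0.06  -0.06  -0.059 -0.06  -0.06 ] R [0.087 0.088 0.088 0.088 0.087] H [0.018] FL [-0.043 -0.043 -0.043 -0.043 -0.044] FR [0.074 0.075 0.074 0.074 0.074]
axis by radius x,z [504.16  104.733]
axis by z=100 [504.226 100.   ] xb [ 0.995 -0.104  0.   ]
hole [-0.063]
FL [0.07]
FR [-0.119]
```

```bash
python3 - <<'E'
import pickle
from ang import *
st,s=pickle.load(open("w2.pkl","rb"))
g=cv2.cvtColor(s["image"],cv2.COLOR_BGR2GRAY)
for v in(190,205,220): print(v,"L",g[v,266:292],"R",g[v,350:380])
k=255-g[218:252,305:340].astype(float);k=np.clip(k-180,0,None);Y,X=np.mgrid[218:252,305:340];print((k*X).sum()/k.sum(),(k*Y).sum()/k.sum())
print(g[235,305:340])
for n in("w2","w3"):
    im=pickle.load(open(n+".pkl","rb"))[1]["image"]
c=s["image"][90:310,265:385];cv2.imwrite("pics/w2d.png",cv2.convertScaleAbs(cv2.resize(c,None,fx=5,fy=2.6,interpolation=cv2.INTER_NEAREST),alpha=1.6,beta=-100))
E
```

```text
190 L [122 122 123 123 124 108 113 128 133 143 141 146 148 164 172 134 127 209
 205 201 203 206 207 209 207 206] R [207 206 205 203 205 205 206 206 206 205 207 200 187 171 154 146 141 136
 124 119 169 164 162 163 163 164 164 165 165 165]
205 L [121 121 120 120 121 123 106 125 131 140 145 147 151 151 168 182 199 132
 207 203 202 204 205 209 206 206] R [206 206 197 196 197 199 199 199 199 199 198 184 172 157 143 141 137 129
 111 174 166 166 164 165 164 165 164 165 165 165]
220 L [121 121 122 121 121 124 108  99 111 111 116 125 126 125 166 181 193 202
 208 203 201 202 204 207 206 206] R [196 196 194 195 197 197 196 197 198 206 116 182 164 146 142 138 131 118
 150 168 166 164 164 165 165 165 164 165 166 166]
321.39622641509436 239.50404312668465
[143 143 145 146 148 157  62  72  75  76  76  76  76  78  77  76  75  75
  75  75  73  74  74  75  75  73  72  60 137 205 196 194 191 193 193]
```

View pics/w2d.png

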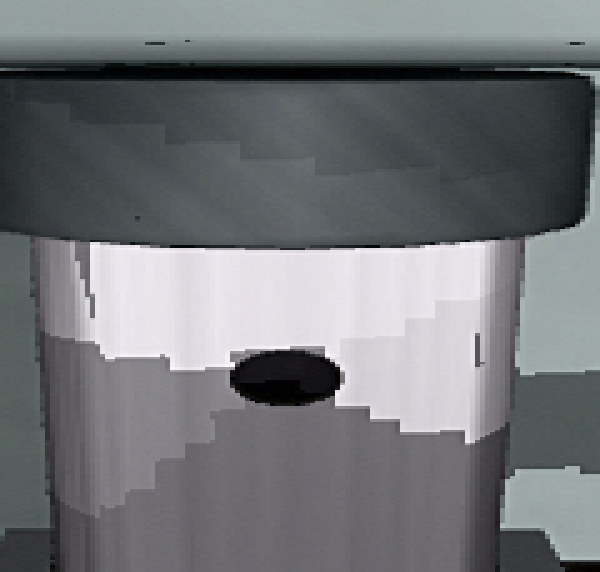

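```bash
python3 - <<'E'
import pickle
from ang import *
st,s=pickle.load(open("w2.pkl","rb"))
solve(st,s,[[270.5,190],[271.5,205],[271.7,220]],[[369.5,190],[368.5,205],[367.6,220]],[[321.5,235]],[[282.3,190],[283.2,205],[284,220]],[[361.3,190],[360.7,205],[360,220]],(.104,.9946))
E
```

```text
L [-0.123 -0.121 -0.122] R [0.141 0.14  0.14 ] H [0.014] FL [-0.091 -0.09  -0.089] FR [0.119 0.119 0.119]
axis by radius x,z [504.179 102.357]
axis by z=100 [504.2 100. ] xb [ 0.995 -0.104  0.   ]
hole [-0.043]
FL [-0.01]
FR [-0.111]
```

send_rows --pt "-1 0 0.115 0 0 0 0" --pt "-1 0 0 0.5 0 0 0" --pt "-1 0 0 0.5 0 0 0" --pt "-1 0 0 0.5 0 0 0" --pt "-1 0 0 0.5 0 0 0" --pt "-1 0 0 0.5 0 0 0" --pt "-1 0 0 0.3 0 0 0" --pt "-1 0 0 0 0 0 0" --pt "-1 0 0 0 0 0 0"

```text
time: 10.7
ee_pos: [488.0, -196.6, 122.8]
eef_rot: [0.001, 0.742, 0.671, 0.001]
contact_force: [-0.1, -0.3, -0.8]
finger_gap: -0.003
finger_force: 0.0
```

```bash
python3 - <<'E'
from station import bot
from h import *
st=bot.state();p=st["ee_pos"];print(st["time"],p,"section x",p@[.9946,-.104,0],rot(st["eef_rot"]).as_matrix()[:,2],st["contact_force"],st["finger_gap"])
E
```

```text
10.7 [ 488.015 -196.588  122.751] section x 505.824391624937 [ 0.003 -0.    -1.   ] [-0.062 -0.269 -0.75 ] -0.0034228141053905246
```

send_rows --pt "-1 0 -0.03 0.2 0.015 0 0" --pt "-1 0 0 0.2 0 0 0" --pt "-1 0 0 0.05 0 0 0" --pt "-1 0 0 0.05 0 0 0" --pt "-1 0 0 0.05 0 0 0" --pt "-1 0 0 0 0 0 0"

```text
time: 11.3
ee_pos: [487.3, -196.5, 111.6]
eef_rot: [0.0, 0.742, 0.671, 0.0]
contact_force: [-0.3, 0.1, -0.1]
finger_gap: 0.001
finger_force: 0.0
```

send_rows --pt "-1 0 0 0.05 0 0 0" --pt "-1 0 0 0 0 0 0"

```text
time: 11.5
ee_pos: [487.5, -196.6, 111.3]
eef_rot: [0.001, 0.742, 0.671, 0.0]
contact_force: [-2.0, -0.3, 6.2]
finger_gap: 0.001
finger_force: 2.6
```

send_rows --pt "-1 0 0 0.025 0 0 0" --pt "-1 0 0 0 0 0 0"

```text
time: 11.7
ee_pos: [487.5, -196.6, 111.2]
eef_rot: [0.001, 0.742, 0.671, 0.0]
contact_force: [-3.9, 1.3, 9.8]
finger_gap: -0.004
finger_force: 4.9
```

send_rows --pt "-1 0 0 0.025 0 0 0" --pt "-1 0 0 0.025 0 0 0" --pt "-1 0 0 0 0 0 0"

```text
time: 12.0
ee_pos: [487.5, -196.6, 111.1]
eef_rot: [0.001, 0.742, 0.671, 0.001]
contact_force: [-5.9, 2.9, 20.5]
finger_gap: 0.006
finger_force: 9.6
```

```bash
python3 - <<'E'
from station import bot
from h import *
st=bot.state();p=st["ee_pos"];print(st["time"],p,"section x",p@[.9946,-.104,0],rot(st["eef_rot"]).as_matrix()[:,2],st["contact_force"],st["moment"])
E
```

```text
12.0 [ 487.513 -196.589  111.054] section x 505.3253361192841 [ 0.002 -0.001 -1.   ] [-5.941  2.852 20.487] [ 0.454  1.32  -0.037]
```

send_rows --pt "-1 0 0 -0.1 0 0 0" --pt "-1 0 0 -0.5 0 0 0" --pt "-1 0 0 -1 0 0 0" --pt "-1 0 0 -1 0 0 0" --pt "-1 0 0 -0.7 0 0 0" --pt "-1 0 0 0 0 0 0" --pt "-1 0 0 0 0 0 0"

```text
time: 12.7
ee_pos: [487.3, -196.5, 175.1]
eef_rot: [0.0, 0.742, 0.671, 0.0]
contact_force: [0.2, 0.1, 0.7]
finger_gap: 0.001
finger_force: 0.0
```

```bash
python3 - <<'E'
from station import bot
from h import *
import pickle
st=bot.state();s=bot.snapshot("wrist");pickle.dump((st,s),open("w4.pkl","wb"))
print(st["ee_pos"],rot(st["eef_rot"]).as_matrix()[:,2],st["contact_force"])
c=s["image"][90:310,260:380];c=cv2.resize(c,None,fx=5,fy=2.6,interpolation=cv2.INTER_NEAREST)
cv2.imwrite("pics/w4c.png",cv2.convertScaleAbs(c,alpha=1.6,beta=-100))
g=cv2.cvtColor(s["image"],cv2.COLOR_BGR2GRAY)
for v in(170,180,190,200,210,220): print(v,"L",g[v,280:305],"R",g[v,335:365])
E
```

```text
[ 487.348 -196.541  175.113] [ 0.001 -0.    -1.   ] [0.223 0.097 0.732]
170 L [109 110 110 109 111 109 110 109 109 110 110 110  90 113 126 131 138 145
 169 190 189 190 193 193 192] R [190 193 191 190 192 193 192 194 166 135 126 120 100 135 152 150 149 149
 150 149 149 150 150 149 150 151 151 150 151 150]
180 L [107 107 107 107 108 106 108 107 108 107 109 112  83  93  93  96 101 101
 120 127 118 198 198 198 189] R [183 185 184 184 185 186 186 181 153 126 123 116  92 157 151 150 150 149
 151 151 150 151 151 151 151 151 151 152 151 151]
190 L [108 107 108 108 107 107 108 108 109 109 108 111  93  80  93  98 100  96
 108 115 114 116 119 121 119] R [181 183 181 181 184 183 185 172 145 126 121 110 101 155 152 151 152 151
 152 152 150 150 150 151 152 152 152 151 151 151]
200 L [108 107 109 109 109 108 108 109 107 106 109 110  99  78  94  98 100  98
 105 113 118 116 119 120 119] R [119 118 118 117 120 120 121 112 100  90 125 112  92 103 102 102 103 102
 103 103 103 104 104 101  95 158 153 151 151 151]
210 L [108 108 108 107 107 107 107 107 107 107 107 108 112  76  90  97 101  99
 104 114 117 114 117 121 119] R [118 119 117 118 120 119 119 109  96  91  95 107  95 102 103 103 103 104
 104 104 104 104 104  94 158 152 150 150 151 150]
220 L [107 107 108 107 107 108 107 108 107 107 107 109 111  87  86  96 100 101
 102 111 117 115 118 120 119] R [117 118 117 118 118 119 118 106  95  91  84 103 103 103 103 104 105 104
 104 104 104 103 101  96 157 153 151 150 151 150]
```

View pics/w4c.png

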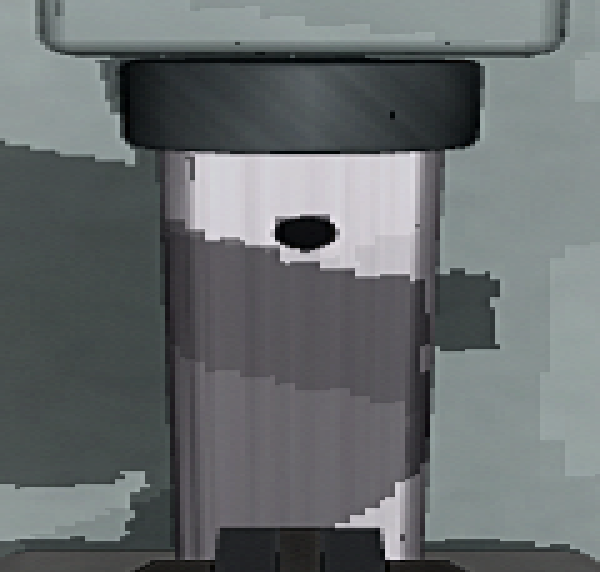

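```bash
python3 - <<'E'
import pickle
from ang import *
for n,x0,L,Rr,FL,FR in (("w3",312,[[295.5,160],[295.6,180],[296.5,200],[296.5,220]],[[351.9,160],[351.5,180],[350.8,200],[350.3,220]],[[302.3,160],[302.2,180]],[[346.7,160],[346.6,180]]),
 ("w4",307,[[291.5,170],[291.6,180],[292,200],[292.4,220]],[[347.5,170],[347.4,180],[347.2,190],[345.8,220]],[[298,170],[298.3,180]],[[342.8,170],[342.6,180],[342.3,190]])):
    st,s=pickle.load(open(n+".pkl","rb"))
    g=cv2.cvtColor(s["image"],cv2.COLOR_BGR2GRAY)[165:195,x0:x0+28]
    m=cv2.moments((g<85).astype(np.uint8),True);h=[x0+m["m10"]/m["m00"],165+m["m01"]/m["m00"]];print(n,h,m["m00"])
    solve(st,s,L,Rr,[h],FL,FR,(.104,.9946))
E
```

```text
w3 [325.02777777777777, 178.49074074074073] 108.0
L [-0.06  -0.06  -0.059 -0.06 ] R [0.087 0.088 0.088 0.088] H [0.018] FL [-0.042 -0.043] FR [0.074 0.075]
axis by radius x,z [504.179 104.623]
axis by z=100 [504.243 100.   ] xb [ 0.995 -0.104  0.   ]
hole [-0.057]
FL [0.057]
FR [-0.118]
w4 [320.6525423728814, 178.9322033898305] 118.0
L [-0.071 -0.071 -0.071 -0.071] R [0.076 0.076 0.077 0.075] H [0.006] FL [-0.054 -0.054] FR [0.064 0.064 0.064]
axis by radius x,z [504.159 102.174]
axis by z=100 [504.164 100.   ] xb [ 0.995 -0.104  0.   ]
hole [-0.059]
FL [0.026]
FR [-0.136]
```

send_rows --pt "-0.78 0 -0.025 0 0.01 0 0" --pt "-0.78 0 0 0.8 0 0 0" --pt "-0.78 0 0 0.8 0 0 0" --pt "-0.78 0 0 0.8 0 0 0" --pt "-0.78 0 0 0.5 0 0 0" --pt "-0.78 0 0 0.1 0 0 0" --pt "-0.78 0 0 0.05 0 0 0" --pt "-0.78 0 0 0.05 0 0 0" --pt "-0.78 0 0 0 0 0 0"

```text
time: 13.65
ee_pos: [487.1, -196.6, 113.7]
eef_rot: [0.0, 0.742, 0.671, -0.0]
contact_force: [0.3, -0.1, -0.4]
finger_gap: 0.11
finger_force: 0.0
```

send_rows --pt "-0.78 0 0 0.04 0 0 0" --pt "-0.78 0 0 0 0 0 0"

```text
time: 13.85
ee_pos: [486.9, -196.5, 112.6]
eef_rot: [-0.0, 0.742, 0.671, -0.0]
contact_force: [0.2, 0.2, 0.1]
finger_gap: 0.111
finger_force: 0.0
```

send_rows --pt "-0.78 0 0 0.04 0 0 0" --pt "-0.78 0 0 0 0 0 0"

```text
time: 14.05
ee_pos: [486.9, -196.5, 111.8]
eef_rot: [-0.0, 0.742, 0.671, -0.0]
contact_force: [-0.4, -0.4, 1.8]
finger_gap: 0.108
finger_force: 0.9
```

send_rows --pt "-0.78 0 0 0.04 0 0 0" --pt "-0.78 0 0 0 0 0 0"

```text
time: 14.25
ee_pos: [486.6, -196.5, 111.4]
eef_rot: [-0.0, 0.742, 0.671, -0.0]
contact_force: [-2.5, 1.1, 8.2]
finger_gap: 0.112
finger_force: 4.1
```

send_rows --pt "-0.78 0 0 0.03 0 0 0" --pt "-0.78 0 0 0 0 0 0"

```text
time: 14.45
ee_pos: [486.5, -196.5, 111.3]
eef_rot: [0.0, 0.742, 0.671, -0.0]
contact_force: [-4.6, 0.7, 14.2]
finger_gap: 0.108
finger_force: 6.9
```

send_rows --pt "-0.78 0 -0.02 0.03 0 0 0" --pt "-0.78 0 -0.01 0.02 0 0 0" --pt "-0.78 0 0 0 0 0 0"

```text
time: 14.75
ee_pos: [486.5, -196.5, 111.2]
eef_rot: [0.001, 0.742, 0.671, 0.0]
contact_force: [-4.9, 2.2, 21.3]
finger_gap: 0.111
finger_force: 10.9
```

```bash
python3 - <<'E'
from station import bot
from h import *
st=bot.state();p=st["ee_pos"];print(st["time"],p,"section x",p@[.9946,-.104,0],rot(st["eef_rot"]).as_matrix()[:,2],st["contact_force"],st["moment"])
E
```

```text
14.75 [ 486.518 -196.497  111.236] section x 504.3268025891943 [ 0.001 -0.001 -1.   ] [-4.881  2.2   21.281] [ 0.487  1.239 -0.013]
```

Lift, then measure again with the same edge method.

send_rows --pt "-0.78 0 0 -0.1 0 0 0" --pt "-0.78 0 0 -0.5 0 0 0" --pt "-0.78 0 0 -1 0 0 0" --pt "-0.78 0 0 -1 0 0 0" --pt "-0.78 0 0 -0.7 0 0 0" --pt "-0.78 0 0 0 0 0 0" --pt "-0.78 0 0 0 0 0 0"

```text
time: 15.45
ee_pos: [486.2, -196.4, 175.1]
eef_rot: [-0.0, 0.742, 0.671, -0.0]
contact_force: [-1.1, 0.6, -1.5]
finger_gap: 0.109
finger_force: 0.0
```

```bash
python3 - <<'E'
from station import bot
from ang import *
import pickle
st=bot.state();s=bot.snapshot("wrist");pickle.dump((st,s),open("w5.pkl","wb"))
print(st["time"],st["ee_pos"],rot(st["eef_rot"]).as_matrix()[:,2])
g=cv2.cvtColor(s["image"],cv2.COLOR_BGR2GRAY)
for v in(165,170,180,190,200): print(v,"L",g[v,284:310],"R",g[v,335:365])
for x0 in (307,):
    k=g[165:195,x0:x0+32];m=cv2.moments((k<85).astype(np.uint8),True);print(x0+m["m10"]/m["m00"],165+m["m01"]/m["m00"],m["m00"])
E
```

```text
15.45 [ 486.233 -196.408  175.069] [-0.001 -0.    -1.   ]
165 L [111 112 111 111 112 111 112 111 111 114  91 110 126 129 131 156 180 191
 188 192 193 193 192 194 193 193] R [191 190 193 194 193 193 195 195 196 187 163 136 132 126 110 121 154 151
 149 151 151 151 151 151 152 152 151 152 152 152]
170 L [111 111 111 111 111 112 110 111 110 111  90 113 125 130 132 154 179 191
 187 190 194 192 192 193 192 192] R [192 191 191 194 194 193 195 193 196 183 161 134 130 124 107 133 155 151
 151 150 150 151 151 151 151 151 152 152 152 153]
180 L [108 109 108 109 108 108 108 109 110 112  91  85  93  95 101 106 114 132
 120 200 191 190 190 200 200 198] R [189 188 194 194 193 185 188 187 190 173 145 131 127 120 102 148 153 152
 151 150 153 151 153 153 152 153 152 152 152 153]
190 L [109 109 108 107 108 108 109 108 110 112 103  79  94  97 101 102 113 119
 115 119 122 122 120 120 120 121] R [180 181 183 183 182 183 185 183 185 163 139 130 125 114 108 156 154 152
 153 152 153 151 151 151 151 152 153 152 153 153]
200 L [109 109 109 110 108 109 110 109 110 108 113  76  95  98 102 100 111 117
 117 119 122 121 119 119 120 119] R [118 119 121 120 119 121 121 119 112 167 139 131 125 115  98 103 102 103
 104 103 104 105 104 105 105 104  96 159 153 152]
322.0091743119266 179.25688073394497 109.0
```

```bash
python3 - <<'E'
import pickle
from ang import *
st,s=pickle.load(open("w5.pkl","rb"))
solve(st,s,[[293.5,165],[293.6,170],[293.7,180],[294,190]],[[350.1,165],[349.9,170],[349.6,180],[349.3,190]],[[322,179]],[[299.6,170],[299.9,180]],[[344.8,170],[344.3,180],[344,190]],(.104,.9946))
E
```

```text
L [-0.067 -0.067 -0.067 -0.067] R [0.081 0.081 0.081 0.081] H [0.008] FL [-0.051 -0.051] FR [0.067 0.067 0.067]
axis by radius x,z [504.202 103.069]
axis by z=100 [504.223 100.   ] xb [ 0.995 -0.104  0.   ]
hole [-0.01]
FL [0.067]
FR [-0.103]
```

```bash
python3 -c "
from station import bot
print(bot.hand_in())"
```

```text
the job is handed in; nothing more can be done
None
```

I turned the flatted spindle until its flat faces up, within about 0.02 rad by the last wrist-camera measurement. I released it and handed the job in with the gripper clear above it at about 15.5 s; the round spindle was not touched.

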